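# Lock the degassing pot and hold its key switch on

## Task

Turn the closing ring of the degassing pot clockwise (seen from above) as far as it goes, until its near upright lug lines up with the rib on the lid; that swings the shutter off the keyhole. Then take the flat-bladed key from the wooden rack, push it fully home in the keyhole, working it past the sticky pins, and turn it a quarter clockwise to its stop. The switch springs back, so finish while still gripping the key and holding it turned; leave the T-handled key and the other things on the bench where they are.

Things in the scene. Friction and masses are not known exactly. Their poses are not given: they have to be found in the camera images.
- station: degassing station, fixed to the bench: dark steel base plate 150 x 225 x 12 mm carrying a round aluminium pot (lid top 98 mm above the bench) and, 105 mm to its -y side, a grey switch housing (56 x 56 mm, top 88 mm). Origin on the pot's axis at bench height; the housing lies on its own -y side; z up.
- pot_axis (a point): point on the vertical axis of the pot and its ring, 100 mm above the bench
- ring (a joint): steel closing ring (148 mm outer diameter, top 100 mm above the bench) round the lid. 0 = fully open, grows clockwise seen from above, stop and locked mark at 0.9 rad. Stiff (about 3 N at the lug), stays where left. It carries two opposite upright lugs and a 4 mm thick steel shutter plate (underside 96.5, top 100.5 mm above the bench) that covers the keyhole until about 0.65 rad.
- ring_lug (a point): centre of the top edge (131 mm above the bench) of the lug that faces the robot; lug 24 mm long radially, 12 mm thick tangentially, standing 31 mm above the ring, 64 mm from the pot axis. The point's x axis points radially outward, y is tangential (the thickness). In the locked position the lug lines up with the rib on the lid.
- keyhole (a point): centre of the keyhole's mouth on top of the switch housing, 92 mm above the bench; axes as the station's. Vertical slot 16 x 6 mm, 42 mm deep, in a plug flush with the steel rose; at plug 0 its length lies along this point's x. Two sprung pins on opposite sides, 9 and 18 mm down, pinch the blade: it takes about 5 to 20 N and tends to stick half way; small twists of some 3 degrees help it past.
- plug (a joint): turning plug of the key switch: 0 = off, grows clockwise seen from above, stop at 1.5 rad. A spring returns it to 0 (about 0.06 N m at the stop); the blade has about 0.15 rad of play in the slot.
- flat_key: the flat-bladed key, standing upright in one of the rack's two slots. Origin at the centre of the underside of its shoulder disc (24 mm diameter, 4 mm thick), which rests on the rack and, when fully home, on the keyhole's rose. Below it a blade 30 mm long, 14 mm wide (its x) and 4 mm thick (its y), last 9 mm tapered; above it a neck and a black flat bow 36 mm wide (x), 10 mm thick (y), from 10 to 44 mm above the origin. Fits either way round. About 120 g.
- tee_key: the other key, not to be used: square shank 9 mm, round black T-bar 60 mm long (x) and 12 mm thick, its axis 38 mm above the origin; same shoulder disc. Stands in the other slot.
- rack: light wooden key rack, fixed: 60 x 150 x 42 mm, origin at the centre of its underside; slots 45 mm either side of its middle along its y, 17 mm long (x) by 11 mm (y) and 36 mm deep, so both keys stand with their x along the rack's x.
- cup: plain pink-stained plastic cup, 94 mm across, 83 mm high, bystander; origin under its centre
- slab: ivory wax block 83 x 109 x 25 mm, bystander; origin under its centre
- spanner: small open-ended wrench 105 x 23 x 6 mm, bystander; origin under its centre

How it is judged:
On the way, in this order (a step that is already met when the one before it is completed fails the run):
1. the closing ring is turned to its locked mark (value of joint ring above 0.8 rad), for 0.2 s.
2. the flat key is fully home in the keyhole, not yet turned (z of flat_key in the frame of keyhole below 0.004 m and horizontal distance between flat_key and keyhole below 0.005 m and value of joint plug below 0.6 rad), for 0.1 s.
3. the key is turned a quarter to its stop (value of joint plug above 1.3 rad), for 0.2 s.
At the end, for the whole second after the job is handed in: Finishes holding: ring within 0.1 rad of its locked stop; flat key home in the keyhole (shoulder within 5 mm of the rose, upright within 0.15 rad); plug kept beyond 1.3 rad against its spring through the last second, fingers gripping the key (over 1 N) (value of joint ring above 0.8 rad and value of joint plug above 1.3 rad and z of flat_key in the frame of keyhole below 0.005 m and horizontal distance between flat_key and keyhole below 0.005 m and angle between flat_key's own z axis and vertical below 0.15 rad and contact force between the fingers and flat_key above 1 N); the arm keeps its last pose, push and grip.
It fails at once if the T-handled key is taken or knocked (distance of tee_key from where it was at the start of the episode above 0.02 m or angle between tee_key's own z axis and vertical above 0.5 rad).
It fails at once if a bystander is moved (distance of any of cup, slab, spanner from where it was at the start of the episode above 0.03 m).
It also fails if it takes over 69 s, if anything falls off the work surface, if the arm or the gripper's body presses on something with over 40 N, if the wrist force passes 120 N, or if a joint passes its speed limit or range.

## Robot

A 6-joint arm with a two-finger parallel gripper is mounted at the origin on a cart in front of the work surface, level with it; the furniture and walls round the work are solid. World frame = base frame: x ahead of the robot, y to its left, z up, the work surface at z = 0. Lengths are in m, angles in rad, forces in N, time in s.
With the tool pointing down it reaches from about 0.35 to 0.975 m from the base axis. Payload 4.9 kg.
Tool frame: the origin (TCP) lies between the finger pads; the fingertips stand 25 mm ahead of it and the grasp point (between the pads) lies 6 mm ahead of it (ctrl.tip_reach is the distance from the TCP to the fingertips, in m); z points along the fingers, y is the direction in which the jaws open and shut (so a half turn about z gives the same grasp; the last joint's range is limited). The gripper opens to 85 mm and grips with 20 to 120 N. Pads are 22 mm wide; open, the fingers measure 114 mm over their backs; the gripper's body (76 mm by 85 mm) begins 54 mm behind the grasp point. The pads swing forward as they close: fully open they stand 13 mm farther back than shut.
Start: joints at [0.983, 0.053, 1.613, -0, 1.476, -0.119], TCP at [0.282, 0.558, 0.256] pointing down, gripper open.
Joint ranges: [-3.01, 3.01], [-1.01, 2.22], [0.06, 2.58], [-1.02, 4.17], [0.09, 2.62], [-3.14, 3.14]. Speed limits (rad/s): [2.57, 2.57, 3.14, 3.14, 3.14, 3.14].

## Interface

Orientations are given as a rotation vector (axis times angle).
In Python, from station import get_obs, get_image, camera_params, order, ctrl gives the robot as it stands.
- The arm moves only by the tool move_arm, never from a script. Its argument "deltas" is one flat list of numbers, 5 for each row, row after row: the opening, from -1 (shut) to 1 (fully open), so that 0 is half open, then the shift along the tool's x, y, z in m, then the turn about the tool's z in degrees. In form: [fingers, tx, ty, tz, turn, fingers, tx, ty, tz, turn, ...]. A call has 1 to 10 rows; each row is the pose to reach, as a shift and turn from the pose measured when the call began, along the tool's axes at that moment; what a row does not reach only later rows make up. A row lasts 1/10 s, in which the tool goes at most 50 mm and 8.59 degrees, less where a joint would pass 70% of its speed; a pose out of reach is approached as far as the arm can. A call with a gripper value outside its range is refused whole. The fingers move at their own pace and stop on an object; "force" is the grip in N (left out, the last holds). Time passes only in rows, so rows that repeat a pose let the fingers close. It gives the time, the measured TCP pose, the force and the opening at its end, in the units of the state.
- get_obs(): the state, without advancing time (a new reading comes with each control period).
- get_image(name): name is "scene" or "top"; returns the picture (400x640x3 uint8, red, green, blue); there is no depth.
- camera_params(name): a dict with "camera_matrix" (3x3 intrinsics, pixels), "extrinsics" (4x4, takes a point from camera to world coordinates). Camera axes: x right, y up, looking along -z (the intrinsics and any distortion apply to the point x, -y, -z); pixel columns grow to the right and rows downward; lengths in m; the calibration is good to about 2 mm. A picture is of the moment at which its call begins. camera_params takes no time and is no camera call.
- order.finish_job(): hands the job in, once; it reports no verdict.
The state is a dict: "t": time; "q": joint angles; "dq": joint speeds; "effort": joint torques, N m; "tool_pos": TCP position; "tool_rot": TCP orientation; "contact_force": force on the tool from outside, world axes, zero at the start; "wrist_torque": the same for the moment, N m; "opening": finger opening in m.
Only numpy, scipy, OpenCV 4.12 (cv2) and the standard library are available. Lean on these libraries where they do the work, as an engineer would, in place of code of your own. Each camera call takes 0.05 s, during which the arm holds its last target. There are 200 camera calls.

## Working session

There is one attempt and no reset: what is moved stays moved. The work goes in short steps, Python scripts to look and compute and a tool call to move; the robot and the scene stay as the last step left them, time stands still between calls to the robot, and variables do not carry over. Pictures are saved under pics/ and viewed, about 8 in all and at most 12, crops included, and the job is handed in when it is done.

Besides the shell and the picture viewer there is one more tool, called after "Request:" as name(argument=value, ...), one argument or row to a line, values as JSON. move_arm: Moves the arm, as the interface text tells. Its arguments: {"type":"object","properties":{"deltas":{"type":"array"},"force":{"type":"number"}},"required":["deltas"]}

```bash
mkdir -p pics; python3 - <<'E'
from station import *
import cv2,numpy as np
for n in("scene","top"):
    im=get_image(n); cv2.imwrite(f"pics/{n}0.png",cv2.cvtColor(im,cv2.COLOR_RGB2BGR))
    p=camera_params(n); print(n,np.round(p["camera_matrix"],1).tolist(),np.round(p["extrinsics"],3).tolist(),[k for k in p])
o=get_obs();print({k:np.round(v,3).tolist() for k,v in o.items()},ctrl.tip_reach)
E
```

```text
scene [[478.0, 0.0, 321.1], [0.0, 478.0, 204.5], [0.0, 0.0, 1.0]] [[0.803, 0.407, -0.436, 0.042], [-0.596, 0.571, -0.564, -0.616], [0.02, 0.713, 0.701, 0.893], [0.0, 0.0, 0.0, 1.0]] ['camera_matrix', 'extrinsics']
top [[402.1, 0.0, 318.2], [0.0, 402.1, 199.9], [0.0, 0.0, 1.0]] [[-0.011, 0.996, -0.085, 0.456], [-1.0, -0.012, -0.007, 0.023], [-0.008, 0.085, 0.996, 1.052], [0.0, 0.0, 0.0, 1.0]] ['camera_matrix', 'extrinsics']
{'t': 0.1, 'q': [0.983, 0.053, 1.614, -0.0, 1.476, -0.119], 'dq': [0.001, -0.001, -0.003, 0.0, -0.002, 0.001], 'effort': [0.0, -39.49, -37.136, -0.0, 0.004, -0.0], 'tool_pos': [0.282, 0.557, 0.255], 'tool_rot': [-0.729, -3.055, 0.003], 'contact_force': [-0.876, -0.451, -0.564], 'wrist_torque': [-0.004, 0.036, 0.013], 'opening': 0.086} 0.025
```

View pics/scene0.png

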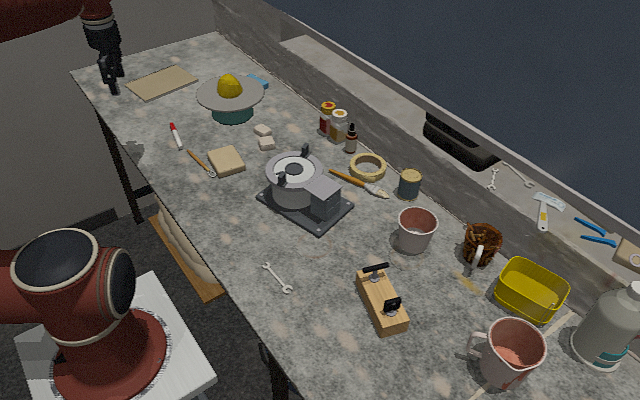

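View pics/top0.png

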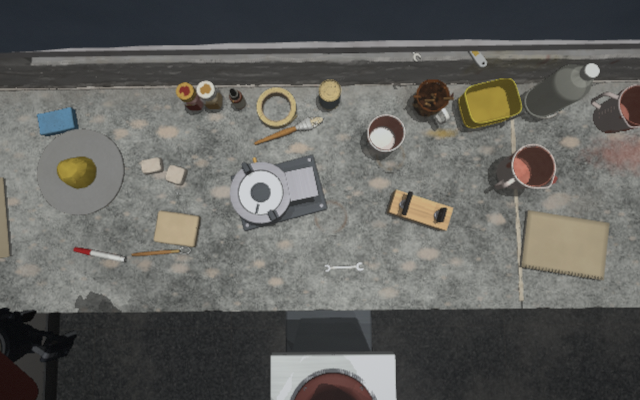

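The scene view shows the pot at about (295,175), housing (325,198), and the rack at (382,300) with the T-bar at (375,268) and the flat bow at (392,303). The top view shows the pot at (260,192), housing (300,184) and rack (421,210). I'll enlarge both.

```bash
python3 - <<'E'
import cv2,numpy as np
t=cv2.imread("pics/top0.png");s=cv2.imread("pics/scene0.png")
f=lambda im,x,y,w,h,k:cv2.resize(im[y:y+h,x:x+w],None,fx=k,fy=k,interpolation=cv2.INTER_CUBIC)
a=f(t,225,145,110,90,5);b=f(t,380,180,80,60,5)
c=np.zeros((600,800,3),np.uint8)
c[:300,:400]=f(t,225,150,110,82,3.64)[:300,:400]
c[:300,400:]=f(t,383,180,80,60,5)
c[300:,:400]=f(s,250,140,110,100,3.64)[:300,:400]
c[300:,400:]=f(s,340,255,80,60+25,5)[:300,:400] if 0 else cv2.resize(s[255:340,345:420],(400,300))
cv2.imwrite("pics/crop1.png",c)
E
```

```text
Traceback (most recent call last):
ValueError: could not broadcast input array from shape (298,400,3) into shape (300,400,3)
```

```bash
python3 - <<'E'
import cv2,numpy as np
t=cv2.imread("pics/top0.png");s=cv2.imread("pics/scene0.png")
f=lambda im,x,y,w:cv2.resize(im[y:y+w*3//4,x:x+w],(400,300),interpolation=cv2.INTER_CUBIC)
c=np.vstack([np.hstack([f(t,225,150,108),f(t,383,180,80)]),np.hstack([f(s,250,140,120),f(s,330,258,104)])])
cv2.imwrite("pics/crop1.png",c)
E
```

```text
(no output)
```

View pics/crop1.png

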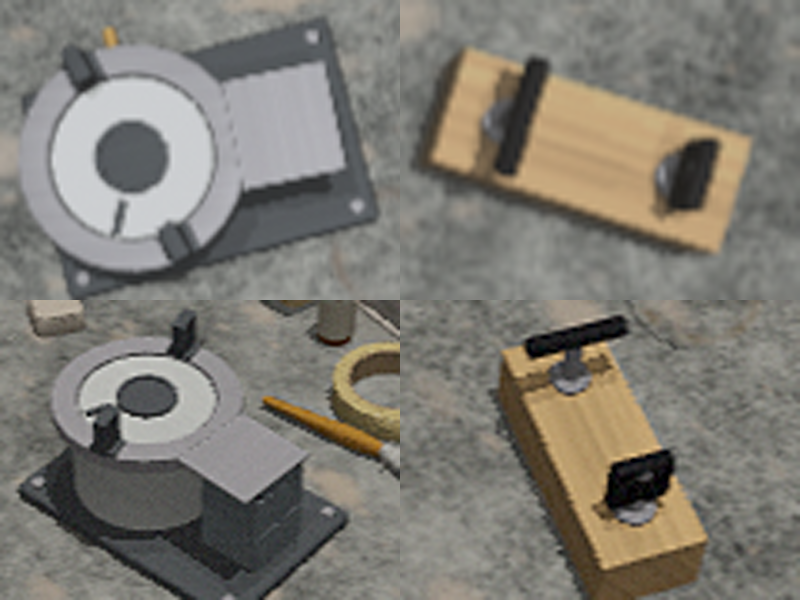

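The crop shows the ring centre at crop (132,158), near lug at (175,238), far lug at (80,62), and rib at (120,217). The rack's top corners and both keys are clear, with the flat key at the right (-y) end.

```bash
cat > h.py <<'E'
from station import *
import cv2,numpy as np
def ray(n,uv,z):
    p=camera_params(n);K=p["camera_matrix"];E=np.array(p["extrinsics"])
    d=np.linalg.inv(K)@np.array([uv[0],uv[1],1.]);d=E[:3,:3]@(d*[1,-1,-1]);c=E[:3,3]
    return (c+d*(z-c[2])/d[2])[:2]
E
python3 - <<'E'
from h import *
A=lambda x,y:(225+x*.27,150+y*.27)
B=lambda x,y:(383+(x-400)*.2,180+y*.2)
C=lambda x,y:(250+x*.3,140+(y-300)*.3)
D=lambda x,y:(330+(x-400)*.26,258+(y-300)*.26)
T=lambda f,x,y,z:ray("top",f(x,y),z); S=lambda f,x,y,z:ray("scene",f(x,y),z)
pr=lambda n,v:print(n,np.round(v,4))
pc=T(A,132,158,.1);pr("pot T",pc)
pr("pot S",S(C,148,399,.1))
for n,v in dict(near=T(A,174,236,.131),far=T(A,78,57,.131),nearS=S(C,104,409,.131),farS=S(C,186,316,.131),rib=T(A,119,217,.1)).items():
    pr(n,v);d=v-pc;print("  ang",np.degrees(np.arctan2(d[1],d[0]))%360,np.hypot(*d))
b=[T(A,*q,.012) for q in((315,37),(357,207),(80,283))]
pr("bolts",b)
for d in(b[0]-b[1],):print("yaw x",np.degrees(np.arctan2(d[1],d[0])))
d=b[2]-b[1];print("yaw y",np.degrees(np.arctan2(-d[0],d[1])))
h=[S(C,*q,.0985) for q in((250,500),(308,457),(240,414),(190,452))];pr("shutter S",h)
h=[T(A,*q,.1005) for q in((345,167),(322,64),(228,88),(245,188))];pr("shutter T",h);pr("mean",np.mean(h,0))
r=np.array([T(B,*q,.042) for q in((465,48),(750,138),(720,252),(430,165))]);pr("rack",r);m=r.mean(0);pr("mean",m)
d=r[0]+r[3]-r[1]-r[2];yaw=np.arctan2(-d[0],d[1]);print("yaw rack",np.degrees(yaw),np.hypot(*d)/2)
y=np.array([-np.sin(yaw),np.cos(yaw)]);pr("slots",[m+.045*y,m-.045*y])
pr("flat bowtop T",T(B,705,174,.086));pr("flat bowtop S",S(D,641,459,.086));pr("disc T",T(B,668,184,.046));pr("disc S",S(D,634,511,.046))
pr("tee",T(B,522,117,.082));pr("teeS",S(D,578,335,.082))
E
```

```text
pot T [0.5562 0.1669]
pot S [0.5555 0.1627]
near [0.504  0.1361]
  ang 210.55036489579686 0.0605553663416118
far [0.6169 0.1962]
  ang 25.725042449139973 0.06741613726863326
nearS [0.5029 0.1415]
  ang 205.49972318324166 0.05902599934482381
farS [0.6158 0.1975]
  ang 27.15651486197956 0.06705976161623284
rib [0.5182 0.1752]
  ang 167.65623376392438 0.03883865779500117
bolts [[0.6499 0.0507]
 [0.5291 0.0224]
 [0.4781 0.2164]]
yaw x 13.178487813807198
yaw y 14.716423001782362
shutter S [[0.5532 0.0297]
 [0.6156 0.0414]
 [0.6035 0.1094]
 [0.5477 0.0964]]
shutter T [[0.5487 0.0299]
 [0.6157 0.044 ]
 [0.6008 0.1049]
 [0.5359 0.0942]]
mean [0.5753 0.0683]
rack [[ 0.566  -0.1663]
 [ 0.5188 -0.3079]
 [ 0.4619 -0.2907]
 [ 0.5071 -0.1471]]
mean [ 0.5135 -0.228 ]
yaw rack -17.92872028387494 0.14993345811578032
slots [[ 0.5273 -0.1852]
 [ 0.4996 -0.2708]]
flat bowtop T [ 0.4991 -0.2713]
flat bowtop S [ 0.4992 -0.2689]
disc T [ 0.4961 -0.2649]
disc S [ 0.4962 -0.274 ]
tee [ 0.5278 -0.1853]
teeS [ 0.5289 -0.186 ]
```

```bash
cat >> h.py <<'E'
from scipy.spatial.transform import Rotation as Ro
def plan(x,y,z,yd,half=None):
    "shift in tool axes and turn so that tool y points along world heading yd (mod 180)"
    o=get_obs();R=Ro.from_rotvec(o["tool_rot"]).as_matrix()
    d=R.T@(np.array([x,y,z])-o["tool_pos"])
    h=np.degrees(np.arctan2(R[1,1],R[0,1])); w=(h-yd+90)%180-90   # + = clockwise from above
    q=np.degrees(o["q"]); dq1=np.degrees(np.arctan2(y,x))-np.degrees(np.arctan2(*o["tool_pos"][1::-1]))
    print("t",round(o["t"],2),"d",np.round(d,4),"turn",round(w,1),"heading",round(h,1),"q1,q6",np.round(q[[0,5]],1),"dq1",round(dq1,1),"tilt",np.round(R[:,2],3))
E
python3 -c "
from h import *
plan(.504,.139,.256,207.5+90)"
```

```text
t 0.1 d [-0.3869 -0.2728 -0.0004] turn -54.4 heading 63.1 q1,q6 [56.3 -6.8] dq1 -47.7 tilt [-0.001 -0.002 -1.   ]
```

Request:
move_arm(
  deltas=[0,-0.387,-0.273,0,-54.4,0,-0.387,-0.273,0,-54.4,0,-0.387,-0.273,0,-54.4,0,-0.387,-0.273,0,-54.4,0,-0.387,-0.273,0,-54.4,0,-0.387,-0.273,0,-54.4,0,-0.387,-0.273,0,-54.4,0,-0.387,-0.273,0,-54.4,0,-0.387,-0.273,0,-54.4,0,-0.387,-0.273,0,-54.4],
  force=25,
)

```text
t: 1.1
tool_pos: [0.5044, 0.1365, 0.2552]
tool_rot: [0.746, -3.05, 0.002]
contact_force: [-0.2, 0.2, 0.3]
opening: 0.0428
```

```bash
python3 -c "
from h import *
plan(.504,.139,.136,207.5+90)"
```

```text
t 1.1 d [-0.001   0.0025  0.1192] turn 0.0 heading 117.5 q1,q6 [   7.  -110.5] dq1 0.3 tilt [-0.001 -0.002 -1.   ]
```

Request:
move_arm(
  deltas=[0,-0.001,0.0025,0.03,0,0,-0.001,0.0025,0.06,0,0,-0.001,0.0025,0.09,0,0,-0.001,0.0025,0.105,0,0,-0.001,0.0025,0.117,0,0,-0.001,0.0025,0.117,0],
)

```text
t: 1.7
tool_pos: [0.5031, 0.139, 0.1368]
tool_rot: [0.746, -3.047, 0.002]
contact_force: [-0.9, -0.5, 0.2]
opening: 0.0424
```

Request:
move_arm(
  deltas=[-0.7,0,0,0,0,-0.8,0,0,0,0,-0.8,0,0,0,0,-0.8,0,0,0,0,-0.8,0,0,0,0,-0.8,0,0,0,0],
)

```text
t: 2.3
tool_pos: [0.5038, 0.1396, 0.1383]
tool_rot: [0.747, -3.049, 0.0]
contact_force: [-3.3, 2.7, 6.3]
opening: 0.0114
```

```bash
cat > arc.py <<'E'
from h import *
import sys
# rows for turning cw about c by listed degrees, in tool axes
def arc(c,degs):
    o=get_obs();R=Ro.from_rotvec(o["tool_rot"]).as_matrix();p=np.array(o["tool_pos"])
    for a in degs:
        r=p[:2]-c;t=-np.radians(a);n=c+np.array([[np.cos(t),-np.sin(t)],[np.sin(t),np.cos(t)]])@r
        print(a,np.round(R.T@np.array([*(n-p[:2]),0]),4))
    d=p[:2]-c;print("ang",np.degrees(np.arctan2(d[1],d[0]))%360,"rad",np.hypot(*d),"F",np.round(o["contact_force"],1),"open",o["opening"])
arc(np.array([.558,.1665]),[float(v) for v in sys.argv[1:]])
E
python3 arc.py 5 10 15 20 25 30 35 40 45 50
```

```text
5.0 [-0.0003  0.0053  0.    ]
10.0 [-0.0011  0.0105  0.    ]
15.0 [-0.0024  0.0156 -0.    ]
20.0 [-0.0041  0.0206 -0.    ]
25.0 [-0.0062  0.0255 -0.    ]
30.0 [-0.0087  0.0301 -0.    ]
35.0 [-0.0117  0.0345 -0.    ]
40.0 [-0.015   0.0386 -0.    ]
45.0 [-0.0186  0.0424 -0.    ]
50.0 [-0.0226  0.0459 -0.    ]
ang 206.3814271440688 rad 0.06055478493256556 F [-3.3  2.7  6.3] open 0.011397491092680965
```

Request:
move_arm(
  deltas=[-0.8,-0.0003,0.0053,-0.002,5,-0.8,-0.0011,0.0105,-0.002,10,-0.8,-0.0024,0.0156,-0.002,15,-0.8,-0.0041,0.0206,-0.002,20,-0.8,-0.0062,0.0255,-0.002,25,-0.8,-0.0087,0.0301,-0.002,30,-0.8,-0.0117,0.0345,-0.002,35,-0.8,-0.0117,0.0345,-0.002,35],
)

```text
t: 3.1
tool_pos: [0.4965, 0.1764, 0.1384]
tool_rot: [-0.203, -3.129, 0.0]
contact_force: [-2.3, 5.9, -5.4]
opening: 0.0117
```

```bash
python3 arc.py 5 10 15 20
```

```text
5.0 [-0.0004  0.0054 -0.    ]
10.0 [-0.0013  0.0108 -0.    ]
15.0 [-0.0026  0.016  -0.    ]
20.0 [-0.0044  0.0212 -0.    ]
ang 170.8243354383853 rad 0.06229316919218688 F [-2.3  5.9 -5.4] open 0.011685796551091882
```

Request:
move_arm(
  deltas=[-0.8,-0.0002,0.0027,0,2.5,-0.8,-0.0004,0.0054,0,5,-0.8,-0.0004,0.0054,0,5],
)

```text
t: 3.4
tool_pos: [0.4973, 0.1813, 0.1384]
tool_rot: [-0.336, -3.116, 0.002]
contact_force: [-3.3, -0.3, 0.4]
opening: 0.0114
```

```bash
python3 arc.py 5 10 15
```

```text
5.0 [-0.0004  0.0054 -0.    ]
10.0 [-0.0012  0.0108 -0.    ]
15.0 [-0.0025  0.0161 -0.0001]
ang 166.26353585717632 rad 0.062485330343328094 F [-3.3 -0.3  0.4] open 0.011381728686635353
```

Request:
move_arm(
  deltas=[-0.8,-0.0002,0.0027,0,2.5,-0.8,-0.0004,0.0054,0,5,-0.8,-0.0008,0.0081,0,7.5,-0.8,-0.0008,0.0081,0,7.5],
)

```text
t: 3.8
tool_pos: [0.4979, 0.1818, 0.1384]
tool_rot: [-0.529, -3.085, 0.035]
contact_force: [-13.3, -26.7, 12.1]
opening: 0.0115
```

```bash
python3 arc.py 2 4
```

```text
2.0 [ 0.0002  0.0022 -0.0001]
4.0 [ 0.0002  0.0043 -0.0001]
ang 165.70725414892829 rad 0.06203407914548355 F [-13.3 -26.7  12.1] open 0.011473338822950707
```

The stop is reached: the reaction is about 27 N and the lug sits at the rib's angle. I'll release and rise.

Request:
move_arm(
  deltas=[-0.8,0,-0.003,0,-5,-0.8,0,-0.003,0,-5,-0.2,0,-0.003,0,-5,0,0,-0.003,0,-5,0,0,-0.003,0,-5,0,0,-0.003,-0.04,-5,0,0,-0.003,-0.09,-5,0,0,-0.003,-0.12,-5,0,0,-0.003,-0.12,-5],
)

```text
t: 4.7
tool_pos: [0.5017, 0.1819, 0.2655]
tool_rot: [-0.395, -3.116, 0.029]
contact_force: [1.2, 0.7, 0.9]
opening: 0.0427
```

```bash
python3 -c "
from h import *
plan(.4993,-.2705,.2,72.1)"
```

```text
t 4.7 d [-0.1106 -0.4374  0.0737] turn 3.4 heading 75.5 q1,q6 [ 12.4 -63.1] dq1 -48.4 tilt [-0.003 -0.018 -1.   ]
```

Request:
move_arm(
  deltas=[0,-0.11,-0.437,0.034,3.4,0,-0.11,-0.437,0.034,3.4,0,-0.11,-0.437,0.034,3.4,0,-0.11,-0.437,0.034,3.4,0,-0.11,-0.437,0.034,3.4,0,-0.11,-0.437,0.034,3.4,0,-0.11,-0.437,0.034,3.4,0,-0.11,-0.437,0.034,3.4,0,-0.11,-0.437,0.034,3.4,0,-0.11,-0.437,0.034,3.4],
)

```text
t: 5.7
tool_pos: [0.4977, -0.2742, 0.2381]
tool_rot: [-0.496, -3.099, 0.031]
contact_force: [-0.1, 0.7, -0.1]
opening: 0.043
```

```bash
python3 - <<'E'
from h import *
plan(.4993,-.2705,.2,72.1)
t=get_image("top")[:,:,::-1];s=get_image("scene")[:,:,::-1]
f=lambda im,x,y,w:cv2.resize(im[y:y+w*3//4,x:x+w],(400,300),interpolation=cv2.INTER_CUBIC)
c=np.vstack([np.hstack([f(t,225,150,108),f(t,383,180,80)]),np.hstack([f(s,250,140,120),f(s,330,258,104)])])
cv2.imwrite("pics/crop2.png",c)
E
```

```text
t 5.7 d [-0.0004  0.0048  0.038 ] turn -0.3 heading 71.8 q1,q6 [ -35.9 -107.5] dq1 0.4 tilt [-0.006 -0.019 -1.   ]
```

View pics/crop2.png

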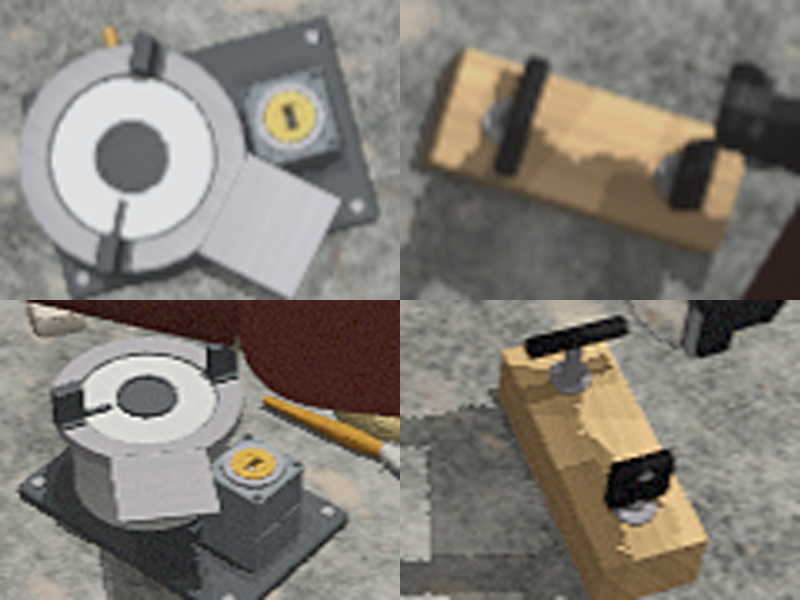

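The ring is locked: the lug is in line with the rib and the shutter is off. The keyhole rose is visible at crop (291,118) top and (253,463) scene. Next I'll compute the keyhole position from the yellow mask.

```bash
python3 - <<'E'
from h import *
for n,(x0,y0,x1,y1) in dict(top=(285,165,320,195),scene=(312,180,340,198)).items():
    im=get_image(n);h=cv2.cvtColor(im,cv2.COLOR_RGB2HSV)[y0:y1,x0:x1]
    m=cv2.inRange(h,(15,100,80),(35,255,255))
    c=max(cv2.findContours(m,cv2.RETR_EXTERNAL,cv2.CHAIN_APPROX_NONE)[0],key=cv2.contourArea)
    e=cv2.fitEllipse(c);p=(e[0][0]+x0,e[0][1]+y0)
    print(n,np.round(p,2),np.round(e[1],1),np.round(ray(n,p,.092),4))
    # dark slot inside
    g=cv2.cvtColor(im,cv2.COLOR_RGB2GRAY)[y0:y1,x0:x1];k=np.zeros_like(m);cv2.drawContours(k,[cv2.convexHull(c)],-1,255,-1);k=cv2.erode(k,np.ones((3,3)))
    d=((g<80)&(k>0)); ys,xs=np.nonzero(d)
    P=np.array([ray(n,(x+x0,y+y0),.092) for x,y in zip(xs,ys)]);print(len(P),P.mean(0).round(4));u,s,v=np.linalg.svd(P-P.mean(0));print("slot yaw",np.degrees(np.arctan2(v[0,1],v[0,0])))
E
```

```text
top [302.62 181.07] [11.7 12. ] [0.5838 0.067 ]
2 [0.5877 0.0685]
slot yaw 179.5663361663715
scene [325.34 188.75] [ 8.3 12.4] [0.5821 0.0665]
3 [0.5844 0.0668]
slot yaw -176.3047993187293
```

```bash
python3 -c "
from h import *
plan(.4998,-.2700,.081,72.1)"
```

```text
t 5.9 d [-0.0012  0.0016  0.1579] turn 0.1 heading 72.2 q1,q6 [ -35.4 -107.4] dq1 -0.1 tilt [-0.004 -0.017 -1.   ]
```

Request:
move_arm(
  deltas=[0,-0.001,0.0015,0.04,0,0,-0.001,0.0015,0.08,0,0,-0.001,0.0015,0.11,0,0,-0.001,0.0015,0.135,0,0,-0.001,0.0015,0.15,0,0,-0.001,0.0015,0.158,0,0,-0.001,0.0015,0.158,0],
)

```text
t: 6.6
tool_pos: [0.4995, -0.2692, 0.0804]
tool_rot: [-0.484, -3.101, 0.027]
contact_force: [-0.6, 0.5, -0.0]
opening: 0.0427
```

Request:
move_arm(
  deltas=[-0.6,0,0,0,0,-0.9,0,0,0,0,-0.9,0,0,0,0,-0.9,0,0,0,0,-0.9,0,0,0,0,-0.9,0,0,0,0,-0.9,0,0,0,0],
  force=60,
)

```text
t: 7.3
tool_pos: [0.5005, -0.2697, 0.0822]
tool_rot: [0.485, 3.104, -0.028]
contact_force: [0.5, 1.7, 6.0]
opening: 0.0089
```

```bash
python3 -c "
from h import *
plan(.4998,-.2700,.081,72.1);print(get_obs()['contact_force'],get_obs()['wrist_torque'])"
```

```text
t 7.3 d [ 0.0006 -0.0005  0.0012] turn 0.1 heading 72.2 q1,q6 [ -35.4 -107.2] dq1 -0.1 tilt [-0.003 -0.018 -1.   ]
[0.54882452 1.68973412 5.96330597] [ 0.30130917 -0.01946667  0.02592392]
```

Request:
move_arm(
  deltas=[-0.9,0,0,-0.02,0,-0.9,0,0,-0.05,0,-0.9,0,0,-0.09,0,-0.9,0,0,-0.13,0,-0.9,0,0,-0.13,0],
)

```text
t: 7.8
tool_pos: [0.5037, -0.2695, 0.2197]
tool_rot: [0.484, 3.092, -0.037]
contact_force: [0.1, -0.1, -0.5]
opening: 0.0091
```

```bash
python3 -c "
from h import *
plan(.583,.0665,.205,104.2);print(get_obs()['contact_force'],get_obs()['wrist_torque'])"
```

```text
t 7.8 d [0.0272 0.3444 0.0068] turn -32.0 heading 72.2 q1,q6 [ -35.2 -107.3] dq1 34.7 tilt [ 0.008 -0.025 -1.   ]
[ 0.09077903 -0.09331567 -0.45363176] [-0.09077175  0.00831851 -0.0200163 ]
```

Request:
move_arm(
  deltas=[-0.9,0.027,0.344,0.007,-32,-0.9,0.027,0.344,0.007,-32,-0.9,0.027,0.344,0.007,-32,-0.9,0.027,0.344,0.007,-32,-0.9,0.027,0.344,0.007,-32,-0.9,0.027,0.344,0.007,-32,-0.9,0.027,0.344,0.007,-32,-0.9,0.027,0.344,0.007,-32,-0.9,0.027,0.344,0.007,-32,-0.9,0.027,0.344,0.007,-32],
)

```text
t: 8.8
tool_pos: [0.5825, 0.0653, 0.2039]
tool_rot: [-0.387, 3.114, -0.041]
contact_force: [-1.2, 0.4, -0.9]
opening: 0.009
```

```bash
python3 - <<'E'
from h import *
plan(.583,.0665,.180,104.2);print(get_obs()['contact_force'])
t=get_image("top")[:,:,::-1];s=get_image("scene")[:,:,::-1]
f=lambda im,x,y,w:cv2.resize(im[y:y+w*3//4,x:x+w],(w*8,w*6) if 0 else (400,300),interpolation=cv2.INTER_CUBIC)
cv2.imwrite("pics/s3raw.png",s)
cv2.imwrite("pics/crop3.png",np.hstack([f(s,285,135,80),f(t,260,140,80)]))
E
```

```text
t 8.8 d [-0.0008  0.0017  0.0239] turn -0.0 heading 104.2 q1,q6 [  -0.2 -104.1] dq1 0.1 tilt [ 0.006 -0.026 -1.   ]
[-1.17061298  0.35491046 -0.91621484]
```

View pics/crop3.png

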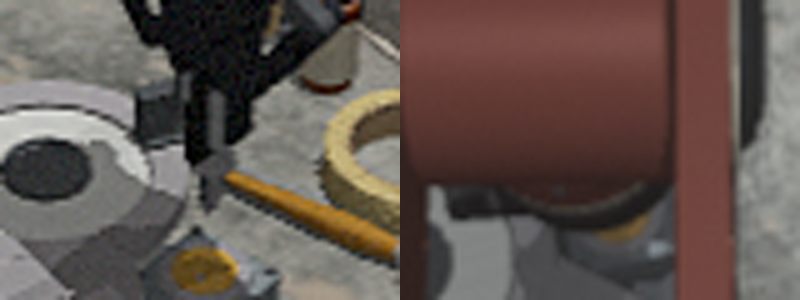

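The scene crop shows the blade hanging below the jaws, with its tip at crop (210,208), above and behind the keyhole rose at (205,268). The top view is hidden by the arm.

```bash
python3 - <<'E'
from h import *
o=get_obs();p=np.array(o["tool_pos"]);R=Ro.from_rotvec(o["tool_rot"]).as_matrix()
c=camera_params("scene");K=np.array(c["camera_matrix"]);E=np.array(c["extrinsics"])
def pj(P):
    q=E[:3,:3].T@(P-E[:3,3])*[1,-1,-1];q=K@q;return q[:2]/q[2]
for d in(.039,.069):
    P=p+R[:,2]*d;print(np.round(P,4),np.round(pj(P),1),"crop",np.round(((pj(P)-[285,135])+.5)*5-.5,0))
print("tip seen ->",ray("scene",(285+210.5/5-.5,135+208.5/5-.5),(p+R[:,2]*.068)[2]))
plan(.583,.0665,.165,104.2)
E
```

```text
[0.583  0.0638 0.1654] [327.1 166.4] crop [213. 159.]
[0.5832 0.063  0.1354] [327.  176.1] crop [212. 207.]
tip seen -> [0.58138024 0.06243232]
t 8.9 d [-0.0006  0.0026  0.0394] turn -0.1 heading 104.1 q1,q6 [  -0.3 -104.1] dq1 0.2 tilt [ 0.007 -0.025 -1.   ]
```

```bash
python3 - <<'E'
import cv2
s=cv2.imread("pics/s3raw.png")[155:191,305:353]
cv2.imwrite("pics/crop4.png",cv2.resize(s,(768,576),interpolation=cv2.INTER_CUBIC))
E
```

```text
(no output)
```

View pics/crop4.png

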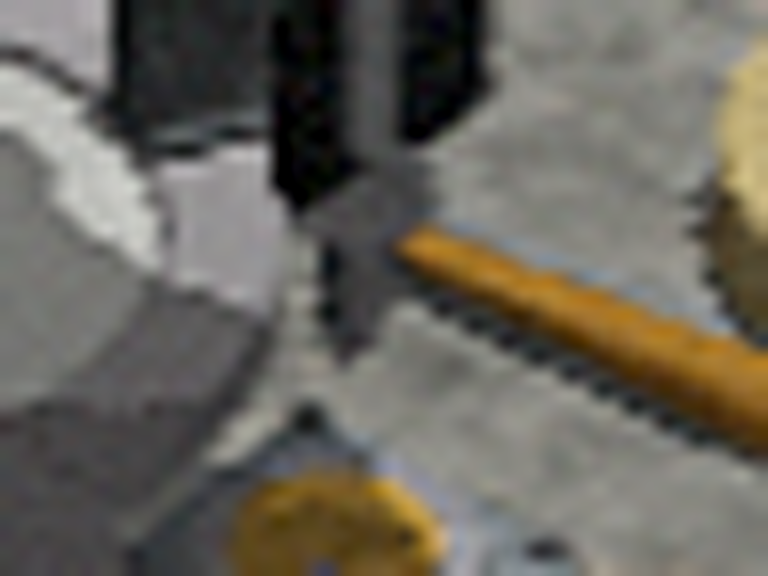

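```bash
python3 -c "
from h import *
plan(.5832,.0687,.168,104.2)"
```

```text
t 8.9 d [-0.0014  0.0046  0.0363] turn -0.1 heading 104.1 q1,q6 [  -0.3 -104.1] dq1 0.4 tilt [ 0.007 -0.025 -1.   ]
```

Request:
move_arm(
  deltas=[-0.9,-0.0014,0.0046,0.01,0,-0.9,-0.0014,0.0046,0.02,0,-0.9,-0.0014,0.0046,0.03,0,-0.9,-0.0014,0.0046,0.036,0,-0.9,-0.0014,0.0046,0.036,0,-0.9,-0.0014,0.0046,0.036,0],
)

```text
t: 9.5
tool_pos: [0.5832, 0.0686, 0.168]
tool_rot: [-0.386, 3.114, -0.041]
contact_force: [0.4, 0.2, -0.9]
opening: 0.0094
```

```bash
python3 -c "
from h import *
plan(.5832,.0687,.158,104.2);print(get_obs()['contact_force'])"
```

```text
t 9.5 d [-0.0001  0.0003  0.01  ] turn -0.1 heading 104.1 q1,q6 [ 1.000e-01 -1.037e+02] dq1 0.0 tilt [ 0.006 -0.025 -1.   ]
[ 0.43595602  0.24781952 -0.91877132]
```

Request:
move_arm(
  deltas=[-0.9,0,0,0.003,0,-0.9,0,0,0.006,0,-0.9,0,0,0.009,0,-0.9,0,0,0.011,0,-0.9,0,0,0.011,0],
)

```text
t: 10.0
tool_pos: [0.583, 0.0683, 0.1566]
tool_rot: [-0.386, 3.115, -0.041]
contact_force: [0.0, 0.9, -1.3]
opening: 0.0087
```

The tip is about 5 mm into the slot with no contact force, so I'll continue with small twists.

Request:
move_arm(
  deltas=[-0.9,0,0,0.003,0,-0.9,0,0,0.005,3,-0.9,0,0,0.007,-3,-0.9,0,0,0.009,3,-0.9,0,0,0.011,-3,-0.9,0,0,0.013,3,-0.9,0,0,0.013,-3,-0.9,0,0,0.013,0],
  force=90,
)

```text
t: 10.8
tool_pos: [0.5841, 0.0681, 0.1459]
tool_rot: [-0.386, 3.113, -0.041]
contact_force: [-1.4, -0.6, 5.9]
opening: 0.0085
```

Request:
move_arm(
  deltas=[-0.9,0,0,0.003,3,-0.9,0,0,0.005,-3,-0.9,0,0,0.007,3,-0.9,0,0,0.009,-3,-0.9,0,0,0.011,3,-0.9,0,0,0.013,-3,-0.9,0,0,0.014,3,-0.9,0,0,0.014,-3,-0.9,0,0,0.014,0],
)

```text
t: 11.7
tool_pos: [0.5847, 0.0685, 0.1336]
tool_rot: [-0.386, 3.111, -0.039]
contact_force: [-1.3, 1.6, 3.9]
opening: 0.0088
```

Request:
move_arm(
  deltas=[-0.9,0,0,0.002,3,-0.9,0,0,0.004,-3,-0.9,0,0,0.005,3,-0.9,0,0,0.006,-3,-0.9,0,0,0.006,0,-0.9,0,0,0.006,0],
)

```text
t: 12.3
tool_pos: [0.5851, 0.0686, 0.1321]
tool_rot: [-0.385, 3.112, -0.038]
contact_force: [-11.1, 0.4, 19.9]
opening: 0.0084
```

```bash
python3 - <<'E'
from h import *
plan(.5837,.067,.13,14.2);print(get_obs()['contact_force'])
s=get_image("scene")[155:203,300:364,::-1]
cv2.imwrite("pics/crop5.png",cv2.resize(s,(768,576),interpolation=cv2.INTER_CUBIC))
E
```

```text
t 12.3 d [ 0.0018 -0.0011  0.0021] turn 89.9 heading 104.1 q1,q6 [   0.  -103.6] dq1 -0.1 tilt [ 0.009 -0.024 -1.   ]
[-11.13647543   0.44457337  19.88329199]
```

View pics/crop5.png

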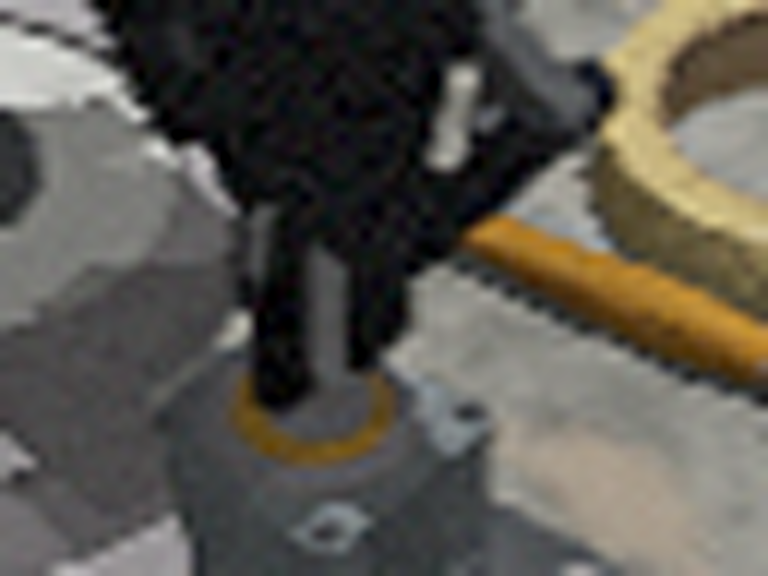

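The shoulder disc sits on the rose: z stopped at 0.132 (predicted home), with the reaction jumping to 20 N. Next I'll turn it.

Request:
move_arm(
  deltas=[-0.9,0.001,0,0.003,0,-0.9,0.001,0,0.003,0,-0.9,0.001,0,0.003,8,-0.9,0.001,0,0.003,16,-0.9,0.001,0,0.003,24,-0.9,0.001,0,0.003,32,-0.9,0.001,0,0.003,40,-0.9,0.001,0,0.003,48,-0.9,0.001,0,0.003,48],
  force=120,
)

```text
t: 13.25
tool_pos: [0.5843, 0.0674, 0.1322]
tool_rot: [0.913, 2.99, -0.035]
contact_force: [-8.2, -5.0, 13.8]
opening: 0.0081
```

```bash
python3 - <<'E'
from h import *
plan(.5841,.0683,.131,14.2);o=get_obs();print(o['contact_force'],o['wrist_torque'],o['tool_pos'])
E
```

```text
t 13.25 d [0.0007 0.0006 0.0012] turn 41.8 heading 56.0 q1,q6 [ -0.  -55.6] dq1 0.1 tilt [ 0.008 -0.026 -1.   ]
[-8.15173214 -5.03915345 13.81012769] [-0.52665646  1.65049589 -0.00183284] [0.58433442 0.06738776 0.13222795]
```

Request:
move_arm(
  deltas=[-0.9,0.0007,-0.0005,0.002,8,-0.9,0.0007,-0.0005,0.002,16,-0.9,0.0007,-0.0005,0.002,24,-0.9,0.0007,-0.0005,0.002,32,-0.9,0.0007,-0.0005,0.002,40,-0.9,0.0007,-0.0005,0.002,46,-0.9,0.0007,-0.0005,0.002,50,-0.9,0.0007,-0.0005,0.002,50],
)

```text
t: 14.05
tool_pos: [0.583, 0.0671, 0.1323]
tool_rot: [2.087, 2.318, -0.025]
contact_force: [-8.0, -0.4, 9.3]
opening: 0.0078
```

```bash
python3 - <<'E'
from h import *
plan(.5841,.0683,.131,14.2);o=get_obs();print(o['contact_force'],o['wrist_torque'],o['tool_pos'])
s=get_image("scene")[155:203,300:364,::-1]
cv2.imwrite("pics/crop6.png",cv2.resize(s,(768,576),interpolation=cv2.INTER_CUBIC))
E
```

```text
t 14.05 d [0.0011 0.0012 0.0013] turn -8.2 heading 6.0 q1,q6 [-0.  -5.5] dq1 0.1 tilt [ 0.006 -0.026 -1.   ]
[-7.96915775 -0.40148477  9.3078301 ] [-0.11079755  1.50624996  0.17477667] [0.58303194 0.06714178 0.13234785]
```

View pics/crop6.png

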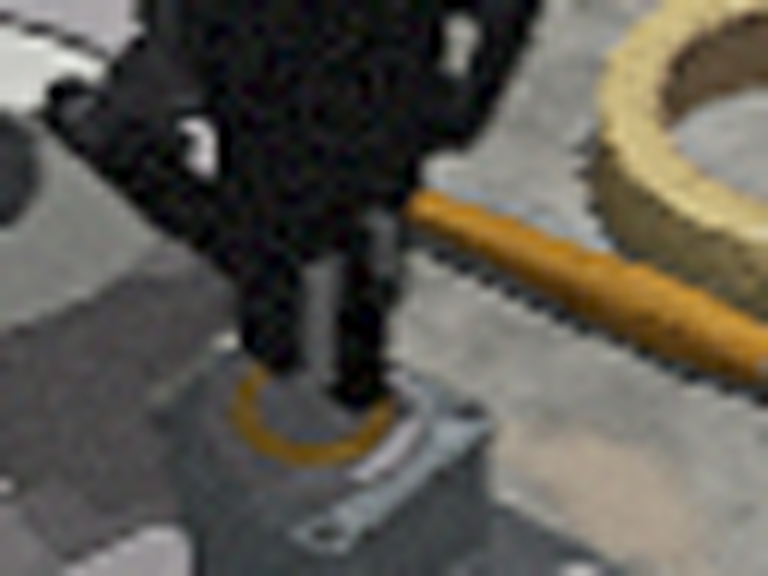

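The key is still seated on the rose and the tool has turned 98°, with wrist torque starting to rise. I'll press a little further to confirm the stop, then hold.

Request:
move_arm(
  deltas=[-0.9,-0.0003,-0.0007,0.002,3,-0.9,-0.0003,-0.0007,0.002,5,-0.9,-0.0003,-0.0007,0.002,5,-0.9,-0.0003,-0.0007,0.002,5,-0.9,-0.0003,-0.0007,0.002,5],
)

```text
t: 14.6
tool_pos: [0.5827, 0.0671, 0.1324]
tool_rot: [2.183, 2.228, -0.023]
contact_force: [-4.9, 1.6, 7.4]
opening: 0.0077
```

```bash
python3 - <<'E'
from h import *
plan(.5841,.0683,.131,14.2);o=get_obs();print(o['contact_force'],o['wrist_torque'],o['tool_pos'],o['opening'])
E
```

```text
t 14.6 d [0.0012 0.0014 0.0014] turn -13.0 heading 1.2 q1,q6 [-0.  -0.7] dq1 0.1 tilt [ 0.006 -0.026 -1.   ]
[-4.91766849  1.55626172  7.4404035 ] [0.29840734 0.89270556 0.50246887] [0.58272262 0.06711435 0.13237885] 0.007680870371301175
```

```bash
python3 - <<'E'
from h import *
print(order.finish_job());o=get_obs();print(o["t"],o["tool_pos"],o["wrist_torque"],o["opening"])
E
```

```text
the job is handed in; nothing more can be done
None
the job is handed in; nothing more can be done
```

The job is handed in at about 14.6 s of robot time, with the gripper still holding the flat key turned against its stop. No verdict is reported.

- **Ring:** I gripped the near lug and turned it clockwise until it stopped, at about 27 N. The picture afterwards showed the lug in line with the rib and the shutter off the keyhole. I did not check the ring again after that, and nothing was meant to touch it.
- **Key home:** I worked the flat key in with ±3° twists until it stopped at the predicted height (TCP at 0.132 m). The reaction rose to 20 N there, and the picture showed the shoulder disc on the rose.
- **Key turned:** I turned the tool about 103° clockwise in all. The wrist torque rose to 0.5 N m, well above the 0.06 N m spring, so it was pressing on the stop. The grip command was 120 N.
- **Tilt:** The tool stayed tilted by about 0.026 rad after the ring push. I could not correct that, but it is inside the 0.15 rad allowed.
- **Not checked:** I took no last picture of the T-handled key or the bystanders. I touched none of them on purpose, and the path stayed clear of them. The plug and ring angles are inferred from tool pose, force and pictures, not read directly.

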